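Index the filter turret to the cross

ROBOT

A 6-joint arm with a two-finger parallel gripper is mounted at the origin on a cart in front of the work surface, level with it; the furniture and walls round the work are solid. World frame = base frame: x ahead of the robot, y to its left, z up, the work surface at z = 0. Lengths are in m, angles in rad, forces in N, time in s.
With the tool pointing down it reaches from about 0.35 to 0.975 m from the base axis. Payload 4.9 kg.
Tool frame: the origin (TCP) lies midway between the tips of the shut fingers; the grasp point (between the pads) lies 19 mm behind it; z points along the fingers, y is the direction in which the jaws open and shut (so a half turn about z gives the same grasp; the last joint's range is limited). The gripper opens to 85 mm and grips with 20 to 120 N. Pads are 22 mm wide; open, the fingers measure 114 mm over their backs; the gripper's body (76 mm by 85 mm) begins 54 mm behind the grasp point. The pads swing forward as they close: fully open they stand 13 mm farther back than shut.
Start: joints at [1.025, 0.053, 1.613, -0, 1.476, -0.119], TCP at [0.259, 0.569, 0.231] pointing down, gripper open.
Joint ranges: [-3.01, 3.01], [-1.01, 2.22], [0.06, 2.58], [-1.02, 4.17], [0.09, 2.62], [-3.14, 3.14]. Speed limits (rad/s): [2.57, 2.57, 3.14, 3.14, 3.14, 3.14].

INTERFACE

Orientations are given as a rotation vector (axis times angle).
In Python, from station import ctrl gives the robot as it stands.
- The arm moves only by the tool jog_arm, never from a script. Its argument "steps" is a list of rows, each an object of numbers: "dx", "dy", "dz": the shift along the world's x, y, z in units of 60 mm (1.0 is 60 mm); "twist": the turn about the world's z in units of 10 degrees (1.0 is 10 degrees). A call has 1 to 5 rows; each row is the pose to reach, as a shift and turn from the pose measured when the call began; what a row does not reach only later rows make up. A row lasts 1/8 s, in which the tool goes at most 62.5 mm and 10.7 degrees, less where a joint would pass 70% of its speed; a pose out of reach is approached as far as the arm can. A call with a gripper value outside its range is refused whole. "gripper" is the closure in counts, from 0 (fully open) to 255 (shut), set as the call begins (left out, the last holds). The fingers move at their own pace and stop on an object; "newtons" is the grip in N (left out, the last holds). Time passes only in rows, so rows that repeat a pose let the fingers close. It gives the time, the measured TCP pose, the force and the opening at its end, in the units of the state.
- ctrl.get_obs(): the state, without advancing time (a new reading comes with each control period).
- ctrl.get_image(name): name is "scene" or "side" or "wrist"; returns a dict with "frame" (400x640x3 uint8, red, green, blue), "range_z" (400x640 float32, m along the optical axis (not along the pixel's ray), 0 where there is no reading), "fx", "fy", "cx", "cy" (pixels), "extrinsics" (4x4, takes a point from camera to world coordinates). Camera axes: x right, y down, z forward; pixel columns grow to the right and rows downward; lengths in m; the calibration is good to about 2 mm. The wrist camera is an equidistant fisheye: a pixel r from the principal point sees the ray r / f radians off the axis. A picture is of the moment at which its call begins.
- ctrl.finish_job(): hands the job in, once; it reports no verdict.
The state is a dict: "t": time; "q": joint angles; "dq": joint speeds; "effort": joint torques, N m; "tool_pos": TCP position; "tool_rot": TCP orientation; "contact_force": force on the tool from outside, world axes, zero at the start; "wrist_torque": the same for the moment, N m; "opening": finger opening in m.
Only numpy, scipy, OpenCV 4.12 (cv2) and the standard library are available. Lean on these libraries where they do the work, as an engineer would, in place of code of your own. Each camera call takes 0.05 s, during which the arm holds its last target.

TASK

Turn the filter turret on the bench to the station marked with the white cross: push its protruding upright tab round with the closed fingertips or the outside of a finger until the tab points straight at the middle of the cross, then take the hand away. Only push the tab, do not pinch it, and leave the vial, the cup, the blue cap and the black stopper standing as they are.

Things in the scene. Friction and masses are not known exactly. Their poses are not given: they have to be found in the camera images.
- selector: fixed round dark grey base of the filter turret, 240 mm diameter, 18 mm high, bolted to the bench. Origin on the turret's upright axis at bench height (z=0); x and y level, z up. The side with the markers is its -x side, which faces the robot roughly (yaw within 0.35 rad).
- turret (a joint): turret angle about the upright axis through selector's origin, rad, counter-clockwise from above positive; 0: the tab points along selector's -x. Stations at -1.117, -0.559, 0.559 and 1.117 (-64, -32, 32, 64 degrees); starts unset, within 0.15 of 0; stops at -1.40 and 1.40. It turns stiffly (about 2 N at the tab) and stays where it is left; no clicks.
- tab_face (a point): mid-thickness, mid-height point of the tab, 76 mm from the axis, 51 mm above the bench. The tab: upright light grey lug 14 mm thick, from the rim of the aluminium turret disc (50 mm from the axis, top 50 mm above bench) out to 92 mm; side faces 32 to 70 mm above the bench, cap to 76. Beside it, outside the rim, all is free down to the base top (18 mm) and markers (26 mm).
- pointer (a point): the tip of the small nose at the foot of the tab, 102 mm from the turret axis, 37 mm above the bench; it lies straight above the middle of the marker that the tab points at. The direction from the turret axis to this point is the direction of the tab.
- mark_cross: THE WANTED STATION: fixed white plus-shaped marker, 28 x 28 x 8 mm, lying on the base 102 mm from the turret axis; origin at the middle of its underside. It may be at any of the four stations.
- mark_disc: fixed white round marker, 25 mm diameter, 8 mm high, at another station; origin at the middle of its underside.
- mark_triangle: fixed white triangle outline, about 28 mm across, 7 mm high, at another station; origin at its middle.
- mark_bar: fixed white bar marker, 28 x 8 x 8 mm, at another station; origin at the middle of its underside.
- vial: loose small plastic bottle with white cap, 36 mm diameter, 75 mm high, beside the turret; leave alone. Origin at the centre of its underside.
- cup: loose open whitish steel cup, 73 mm diameter, 90 mm high, beside the turret; leave alone. Origin at the centre of its underside.
- blue_cap: loose dark blue screw cap, 53 mm diameter, 26 mm high, on the bench beside the turret; leave alone. Origin at the centre of its underside.
- black_stopper: loose black rubber stopper, 31 mm diameter, 26 mm high, on the bench beside the turret; leave alone. Origin at the centre of its underside.

How it is judged:
By the outcome, as a careful person would: the job done as asked, in the order asked, and still so for the second after the job is handed in, with the robot touching nothing.
It also fails if it takes over 42 s, if anything falls off the work surface, if the arm or the gripper's body presses on something with over 40 N, if the wrist force passes 120 N, or if a joint passes its speed limit or range.

## Working session

There is one attempt and no reset: what is moved stays moved. The work goes in short steps, Python scripts to look and compute and a tool call to move; the robot and the scene stay as the last step left them, time stands still between calls to the robot, and variables do not carry over. Pictures are saved under pics/ and viewed, and the job is handed in when it is done.

Besides the shell and the picture viewer there is one more tool, called after ">>>" as a command line: name --argument value ..., lists and objects as JSON in quotes. jog_arm: Moves the arm, as the interface text tells. Its arguments: {"type":"object","properties":{"steps":{"type":"array"},"gripper":{"type":"number"},"newtons":{"type":"number"}},"required":["steps"]}

```bash
mkdir -p pics; cat > h.py <<'E'
import numpy as np, cv2
from station import ctrl
def grab(n,tag):
    im=ctrl.get_image(n); np.savez(f'{tag}.npz',**im); cv2.imwrite(f'pics/{tag}.png',im['frame'][:,:,::-1]); return im
def pt(im,u,v):
    z=float(im['range_z'][v,u]); E=im['extrinsics']
    return E[:3,:3]@np.array([(u-im['cx'])/im['fx']*z,(v-im['cy'])/im['fy']*z,z])+E[:3,3]
E
python3 - <<'E'
from h import *
a=grab('scene','s0');b=grab('side','d0')
for i in(a,b):print(i['extrinsics'].round(3).tolist(),i['fx'],i['cx'],i['cy'])
o=ctrl.get_obs();print({k:np.round(v,3).tolist() for k,v in o.items()})
E
```

```text
[[0.703, -0.502, 0.504, 0.09], [-0.711, -0.51, 0.484, -0.378], [0.014, -0.698, -0.716, 0.66], [0.0, 0.0, 0.0, 1.0]] 366.40019987463694 316.82600017343657 196.95752504699905
[[0.932, -0.157, 0.327, 0.233], [-0.362, -0.468, 0.806, -0.707], [0.027, -0.87, -0.493, 0.515], [0.0, 0.0, 0.0, 1.0]] 454.6230573763928 322.0804779473826 199.28009549547374
{'t': 0.1, 'q': [1.025, 0.053, 1.614, -0.0, 1.476, -0.119], 'dq': [-0.001, -0.002, -0.003, -0.0, -0.001, 0.001], 'effort': [0.0, -39.49, -37.137, -0.0, 0.004, 0.0], 'tool_pos': [0.258, 0.568, 0.23], 'tool_rot': [-0.665, -3.07, 0.003], 'contact_force': [-0.121, 0.366, -0.08], 'wrist_torque': [0.017, -0.023, 0.013], 'opening': 0.085}
```

View pics/s0.png

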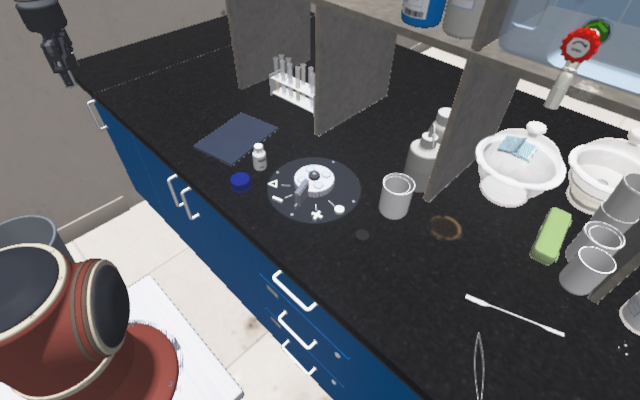

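View pics/d0.png

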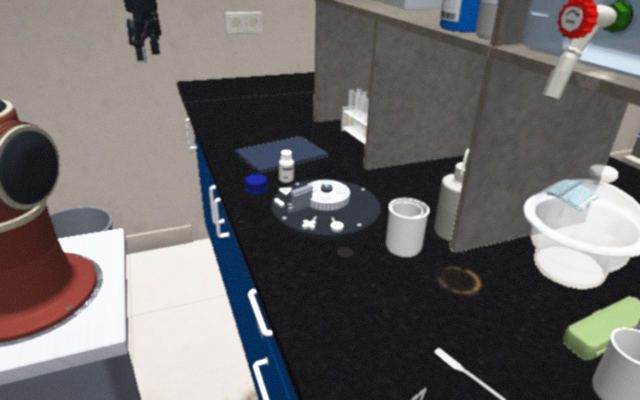

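```bash
python3 - <<'E'
from h import *
a=cv2.imread('pics/s0.png')[130:250,220:420]; cv2.imwrite('pics/s0c.png',cv2.resize(a,None,fx=4,fy=4,interpolation=cv2.INTER_CUBIC))
a=cv2.imread('pics/d0.png')[140:265,235:435]; cv2.imwrite('pics/d0c.png',cv2.resize(a,None,fx=4,fy=4,interpolation=cv2.INTER_CUBIC))
E
```

```text
(no output)
```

View pics/s0c.png

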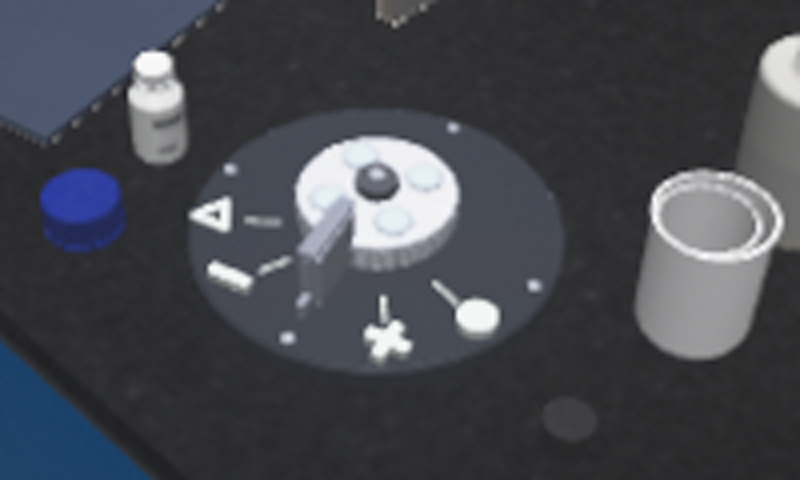

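View pics/d0c.png

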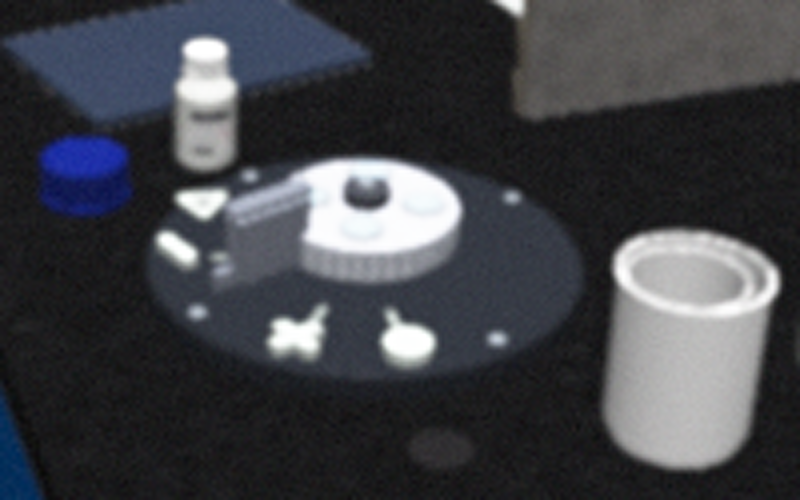

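```bash
cat > fit.py <<'E'
from h import *
from scipy.optimize import least_squares
def ray(im,u,v,h):
    E=im['extrinsics'];d=E[:3,:3]@np.array([(u-im['cx'])/im['fx'],(v-im['cy'])/im['fy'],1]);c=E[:3,3]
    return (c+d*(h-c[2])/d[2])[:2]
A=np.radians([32,64,-32,-64])
def model(p): 
    # dir at angle a: -x rotated by a+yaw
    t=A+p[2]; return p[:2]-0.102*np.c_[np.cos(t),np.sin(t)]
E
python3 - <<'E'
from fit import *
P={'s0':[(317,215),(339.2,209),(277.5,198.7),(273.2,183.6),(295.7,205.5)],'d0':[(309.2,224.5),(337,226),(279.2,202.5),(285,191.2),(290.5,209)]}
S={'s0':[((82,195),.026),((159,158),.0),((570,418),.026),((716,215),.09)],'d0':[((85,158),.026),((205,165),0),((442,447),.026),((697,262),.09)]}
allm=[]
for k,L in P.items():
    im=np.load(k+'.npz'); m=np.array([ray(im,u,v,.025) for u,v in L[:4]]);n=ray(im,*L[4],.037)
    f=least_squares(lambda p:(model(p)-m).ravel(),[.55,0,0]);p=f.x
    print(k,p.round(4),(f.fun*1000).round(1),'nose',n.round(4))
    v=n-p[:2];print('tab ang',np.arctan2(-v[1],-v[0])-p[2],np.hypot(*v))
    print(m.round(3).tolist())
    o=(220,130) if k=='s0' else (235,140)
    for (u,v),h in S[k]: print(ray(im,u/4+o[0],v/4+o[1],h).round(3))
E
```

```text
s0 [0.5628 0.0872 0.2974] [-0.  -0.1  0.4 -0.4 -1.2 -0.2  0.8  0.7] nose [0.474  0.0583]
tab ang 0.017255795668057683 0.0934022135039199
[[0.496, 0.01], [0.547, -0.013], [0.465, 0.114], [0.492, 0.161]]
[0.444 0.232]
[0.518 0.25 ]
[ 0.526 -0.101]
[ 0.654 -0.094]
d0 [0.5636 0.0852 0.3055] [-0.1 -0.9  0.7 -1.2 -1.1 -0.8  0.6  2.9] nose [0.4746 0.0586]
tab ang -0.015052536783716819 0.09290073925123946
[[0.497, 0.009], [0.548, -0.014], [0.466, 0.112], [0.493, 0.156]]
[0.445 0.231]
[0.524 0.248]
[ 0.528 -0.1  ]
[ 0.662 -0.085]
```

```bash
python3 - <<'E'
from h import *
from scipy.spatial.transform import Rotation as R
o=ctrl.get_obs();r=R.from_rotvec(o['tool_rot']).as_matrix();print(r.round(3))
ya=np.degrees(np.arctan2(r[1,1],r[0,1]));t=np.degrees(np.arctan2(-.955,.296))
print(ya,t,[(t-ya+90)%180-90],o['tool_pos'],o['t'])
E
```

```text
[[-0.91   0.414 -0.001]
 [ 0.414  0.91  -0.002]
 [ 0.    -0.002 -1.   ]]
65.54362600059524 -72.77930062435009 [np.float64(41.677073375054675)] [0.25844223 0.56844128 0.23017166] 0.1
```

>>> jog_arm --steps '[{"dx":0.4,"dy":-0.9,"dz":-0.1,"twist":0.5},{"dx":0.8,"dy":-1.8,"dz":-0.2,"twist":1.0},{"dx":1.2,"dy":-2.6,"dz":-0.4,"twist":1.5},{"dx":1.6,"dy":-3.5,"dz":-0.5,"twist":2.0},{"dx":2.0,"dy":-4.3,"dz":-0.6,"twist":2.5}]' --gripper 255

```text
t: 0.72
tool_pos: [0.3785, 0.3085, 0.1934]
tool_rot: [0.02, -3.141, 0.004]
contact_force: [0.6, 0.2, 0.1]
opening: -0.0002
```

>>> jog_arm --steps '[{"dx":0.4,"dy":-0.8,"dz":-0.2,"twist":0.4},{"dx":0.8,"dy":-1.6,"dz":-0.4,"twist":0.8},{"dx":1.2,"dy":-2.5,"dz":-0.7,"twist":1.2},{"dx":1.6,"dy":-3.3,"dz":-1.0,"twist":1.65},{"dx":1.6,"dy":-3.3,"dz":-1.0,"twist":1.65}]'

```text
t: 1.35
tool_pos: [0.4742, 0.1075, 0.1313]
tool_rot: [0.461, -3.103, 0.004]
contact_force: [-0.1, 0.6, -0.3]
opening: 0.0003
```

```bash
python3 - <<'E'
from h import *
grab('wrist','w1');grab('side','d1')
o=ctrl.get_obs();print(o['tool_pos'],o['t'])
a=cv2.imread('pics/d1.png')[90:265,205:435]; cv2.imwrite('pics/d1c.png',cv2.resize(a,None,fx=3.4,fy=3.4,interpolation=cv2.INTER_CUBIC))
E
```

```text
[0.4741916  0.11021564 0.1328818 ] 1.45
```

View pics/w1.png

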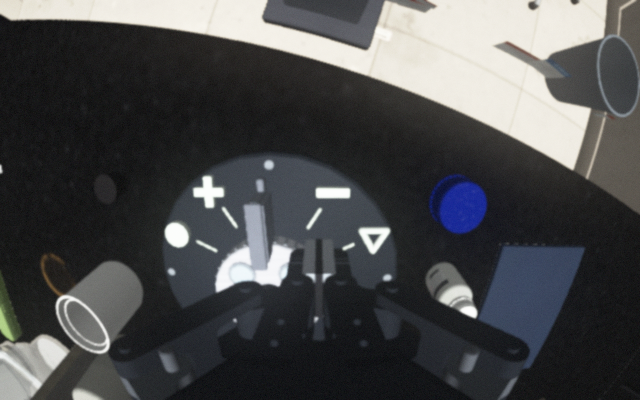

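View pics/d1c.png

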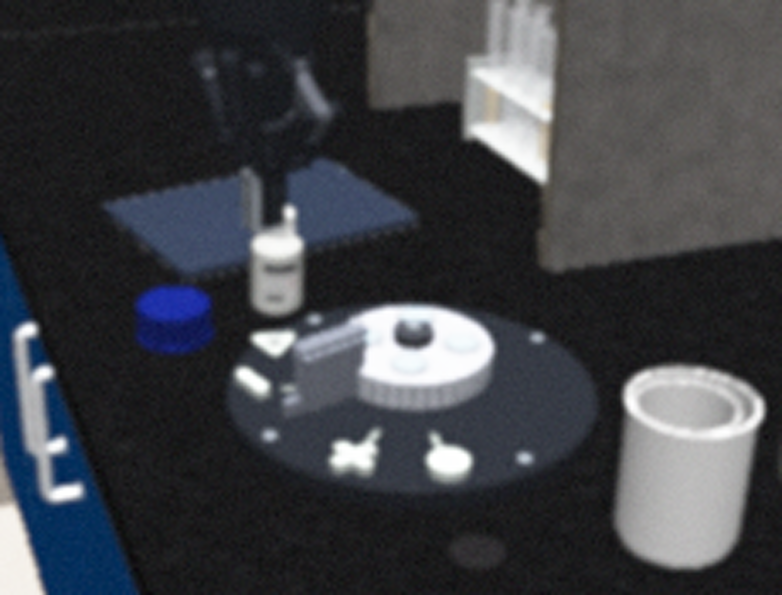

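>>> jog_arm --steps '[{"dz":-0.8},{"dz":-1.5},{"dz":-1.55}]'

```text
validation failed for argument at $.st...
```

```bash
cat >> fit.py <<'E'
def wray(im,u,v,h):
    x=(u-im['cx'])/im['fx'];y=(v-im['cy'])/im['fy'];t=np.hypot(x,y)
    E=im['extrinsics'];d=E[:3,:3]@np.array([np.sin(t)*x/t,np.sin(t)*y/t,np.cos(t)]);c=E[:3,3]
    return (c+d*(h-c[2])/d[2])[:2]
E
python3 - <<'E'
from fit import *
im=np.load('w1.npz')
L=[(209,192),(176,235),(333,193),(374,238)]
m=np.array([wray(im,u,v,.026) for u,v in L]);n=wray(im,260,182,.038)
f=least_squares(lambda p:(model(p)-m).ravel(),[.55,0,0]);p=f.x;v=n-p[:2]
print(p,(f.fun*1000).round(1),n,np.arctan2(-v[1],-v[0])-p[2],np.hypot(*v))
grab('wrist','w2');o=ctrl.get_obs();print(o['tool_pos'],o['contact_force'],o['t'])
E
```

```text
[0.56628924 0.09030042 0.29048097] [ 0.3 -0.6 -0.5  0.7 -0.2 -0.3  0.4  0.2] [0.4733849  0.05778772] 0.046157202117341034 0.09842911462496069
[0.47429003 0.11093857 0.13335367] [-0.22908979 -0.41119879 -0.78364277] 1.5
```

View pics/w2.png

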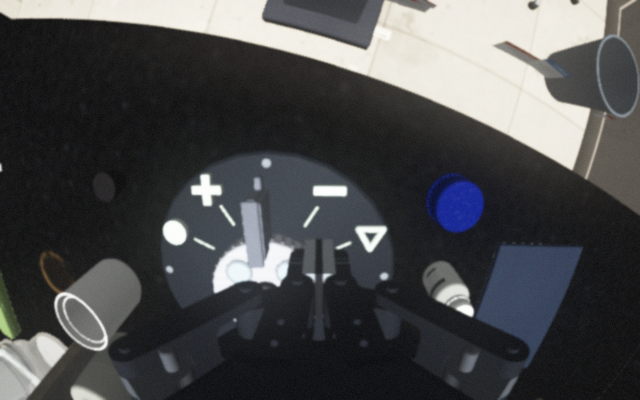

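The descent was refused, probably because rows need all four numbers, so the arm has not gone down. The view shows the tab between the cross (206,190) and the bar (330,191). I'll resend it with complete rows.

>>> jog_arm --steps '[{"dx":0,"dy":0,"dz":-0.8,"twist":0},{"dx":0,"dy":0,"dz":-1.5,"twist":0},{"dx":0,"dy":0,"dz":-1.55,"twist":0},{"dx":0,"dy":0,"dz":-1.55,"twist":0}]'

```text
t: 2.0
tool_pos: [0.475, 0.1119, 0.0418]
tool_rot: [-0.472, 3.105, -0.003]
contact_force: [0.3, -0.6, -0.3]
opening: 0.0
```

```bash
python3 - <<'E'
from h import *
grab('wrist','w3');o=ctrl.get_obs();print(o['tool_pos'],o['contact_force'],o['t'])
a=cv2.imread('pics/w3.png')[120:330,140:440]; cv2.imwrite('pics/w3c.png',cv2.resize(a,None,fx=2.6,fy=2.6,interpolation=cv2.INTER_CUBIC))
E
```

```text
[0.4758226  0.11172484 0.04262106] [0.45143305 0.53536589 0.88734485] 2.05
```

View pics/w3c.png

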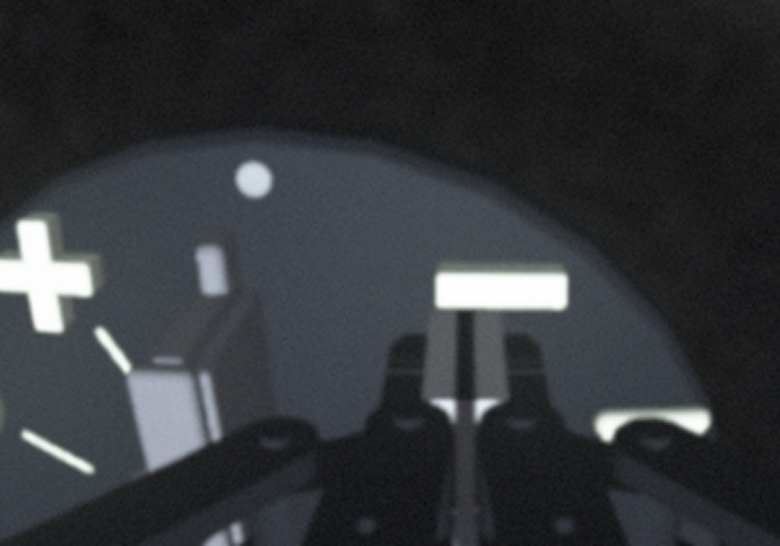

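```bash
cat > plan.py <<'E'
import sys
from fit import *
from scipy.spatial.transform import Rotation as R
c=np.array([.5635,.0870]); yaw=.300
def pose(a,d=.0215,rho=.078):
    f=a+yaw;return c-rho*np.array([np.cos(f),np.sin(f)])+d*np.array([-np.sin(f),np.cos(f)]),f
def plan(As,d=.0215,rho=.078,z=.042):
    o=ctrl.get_obs();r=R.from_rotvec(o['tool_rot']).as_matrix();ya=np.arctan2(r[1,1],r[0,1])
    print('t',o['t'],o['tool_pos'].round(4),o['contact_force'].round(1))
    for a in As:
        p,f=pose(a,d,rho);tw=(f-np.pi/2-ya+np.pi/2)%np.pi-np.pi/2
        dd=(p-o['tool_pos'][:2])/.06
        print(round(a,3),p.round(3),'dx %.2f dy %.2f dz %.2f tw %.2f'%(*dd,(z-o['tool_pos'][2])/.06,np.degrees(tw)/10))
E
python3 -c "
from plan import *
plan([-.1,-.05,0,.05,.1,.15,.2])"
```

```text
t 2.05 [0.4758 0.1117 0.0426] [0.5 0.5 0.9]
-0.1 [0.483 0.093] dx 0.12 dy -0.32 dz -0.01 tw -0.58
-0.05 [0.483 0.089] dx 0.11 dy -0.39 dz -0.01 tw -0.30
0 [0.483 0.084] dx 0.11 dy -0.45 dz -0.01 tw -0.01
0.05 [0.483 0.08 ] dx 0.12 dy -0.52 dz -0.01 tw 0.28
0.1 [0.483 0.076] dx 0.12 dy -0.59 dz -0.01 tw 0.56
0.15 [0.484 0.072] dx 0.13 dy -0.65 dz -0.01 tw 0.85
0.2 [0.485 0.068] dx 0.15 dy -0.72 dz -0.01 tw 1.14
```

>>> jog_arm --steps '[{"dx":0.1,"dy":-0.3,"dz":0,"twist":-0.3},{"dx":0.1,"dy":-0.4,"dz":0,"twist":0},{"dx":0.12,"dy":-0.52,"dz":0,"twist":0.3},{"dx":0.13,"dy":-0.65,"dz":0,"twist":0.85},{"dx":0.15,"dy":-0.72,"dz":0,"twist":1.15}]'

```text
t: 2.68
tool_pos: [0.4866, 0.0676, 0.0447]
tool_rot: [-0.778, 3.037, -0.003]
contact_force: [-0.2, 2.2, 1.0]
opening: 0.0
```

```bash
python3 -c "
from plan import *
grab('wrist','w4')
a=cv2.imread('pics/w4.png')[120:330,140:440]; cv2.imwrite('pics/w4c.png',cv2.resize(a,None,fx=2.6,fy=2.6,interpolation=cv2.INTER_CUBIC))
plan([.2,.25,.3,.35,.4,.45,.5])"
```

```text
t 2.725 [0.4867 0.0673 0.0447] [-0.   1.3  1. ]
0.2 [0.485 0.068] dx -0.03 dy 0.02 dz -0.04 tw -0.01
0.25 [0.486 0.065] dx -0.02 dy -0.04 dz -0.04 tw 0.27
0.3 [0.487 0.061] dx 0.00 dy -0.11 dz -0.04 tw 0.56
0.35 [0.488 0.057] dx 0.03 dy -0.17 dz -0.04 tw 0.85
0.4 [0.49  0.053] dx 0.05 dy -0.23 dz -0.04 tw 1.13
0.45 [0.492 0.05 ] dx 0.08 dy -0.29 dz -0.04 tw 1.42
0.5 [0.494 0.046] dx 0.12 dy -0.35 dz -0.04 tw 1.71
```

View pics/w4c.png

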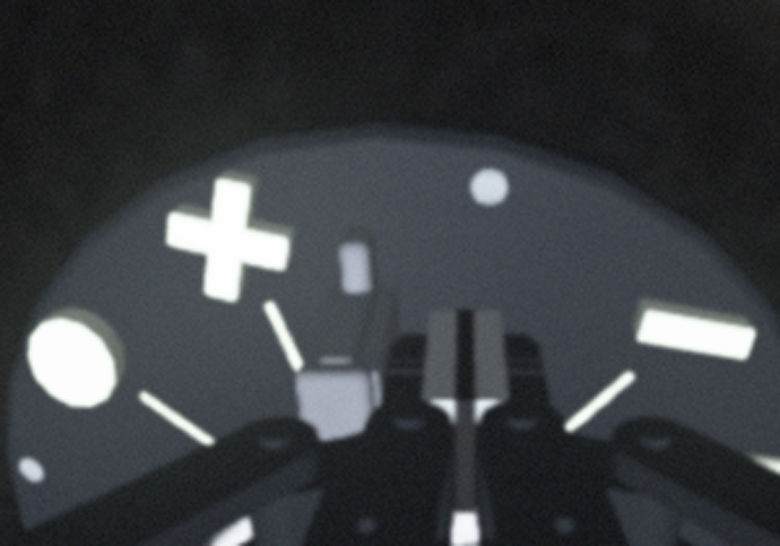

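```bash
cat > wf.py <<'E'
from fit import *
def wf(tag,marks,nose,s,off,idx):
    im=np.load(tag+'.npz');g=lambda q:(q[0]/s+off[0],q[1]/s+off[1])
    m=np.array([wray(im,*g(q),.026) for q in marks])
    f=least_squares(lambda p:(model(p)[idx]-m).ravel(),[.55,0,.3]);p=f.x
    print(p.round(4),(f.fun*1000).round(1))
    for h in(.034,.040):
        n=wray(im,*g(nose),h);v=n-p[:2]; print(h,n.round(4),'ang',np.arctan2(-v[1],-v[0])-p[2],np.hypot(*v))
E
python3 -c "
from wf import *
wf('w4',[(228,238),(72,360),(696,330)],(355,250),2.6,(140,120),[0,1,2])"
```

```text
[0.5653 0.0903 0.2929] [ 0.  -0.3  0.1 -0.  -0.1  0.3]
0.034 [0.4834 0.0396] ang 0.26150754022500405 0.09630321271216623
0.04 [0.481  0.0393] ang 0.251184904187651 0.09848820203223899
```

>>> jog_arm --steps '[{"dx":-0.02,"dy":-0.05,"dz":-0.03,"twist":0.3},{"dx":0,"dy":-0.11,"dz":-0.03,"twist":0.55},{"dx":0.03,"dy":-0.17,"dz":-0.03,"twist":0.85},{"dx":0.05,"dy":-0.23,"dz":-0.03,"twist":1.15},{"dx":0.05,"dy":-0.23,"dz":-0.03,"twist":1.15}]'

```text
t: 3.35
tool_pos: [0.4908, 0.0526, 0.0441]
tool_rot: [-1.074, 2.943, -0.005]
contact_force: [-0.4, 0.2, 1.0]
opening: -0.0
```

```bash
python3 -c "
from plan import *
grab('wrist','w5')
a=cv2.imread('pics/w5.png')[120:330,140:440]; cv2.imwrite('pics/w5c.png',cv2.resize(a,None,fx=2.6,fy=2.6,interpolation=cv2.INTER_CUBIC))
plan([.4,.43,.46,.48,.5,.52,.54])"
```

```text
t 3.4 [0.4906 0.0527 0.0439] [-0.4  0.   0.2]
0.4 [0.49  0.053] dx -0.01 dy 0.01 dz -0.03 tw -0.00
0.43 [0.491 0.051] dx 0.01 dy -0.03 dz -0.03 tw 0.17
0.46 [0.492 0.049] dx 0.03 dy -0.06 dz -0.03 tw 0.34
0.48 [0.493 0.047] dx 0.04 dy -0.09 dz -0.03 tw 0.46
0.5 [0.494 0.046] dx 0.05 dy -0.11 dz -0.03 tw 0.57
0.52 [0.495 0.045] dx 0.07 dy -0.13 dz -0.03 tw 0.69
0.54 [0.495 0.043] dx 0.08 dy -0.16 dz -0.03 tw 0.80
```

View pics/w5c.png

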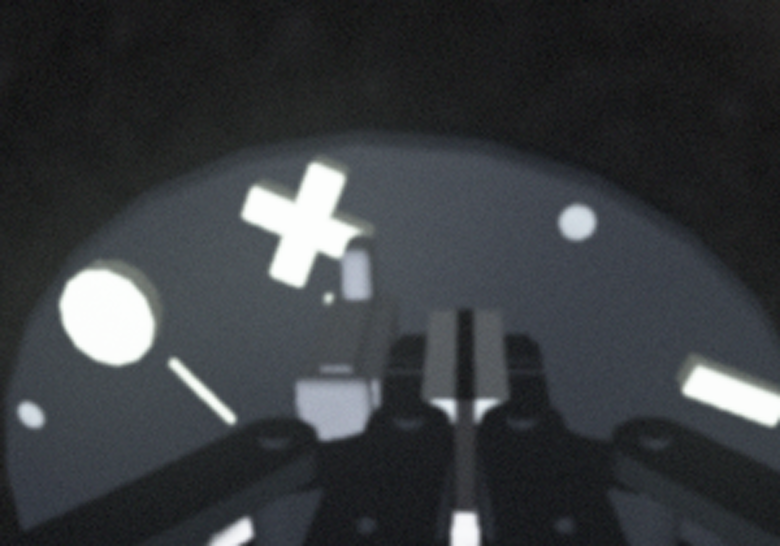

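```bash
python3 -c "
from wf import *
wf('w5',[(308,223),(107,316),(738,394)],(355,258),2.6,(140,120),[0,1,2])"
```

```text
[0.5655 0.0905 0.2915] [ 0.2  0.1 -0.3  0.1  0.1 -0.2]
0.034 [0.4945 0.0254] ang 0.4504474120997533 0.0963372165376259
0.04 [0.4921 0.0246] ang 0.44018204751163587 0.0986097092418341
```

>>> jog_arm --steps '[{"dx":0.02,"dy":-0.04,"dz":0,"twist":0.2},{"dx":0.03,"dy":-0.07,"dz":0,"twist":0.35},{"dx":0.045,"dy":-0.1,"dz":0,"twist":0.5},{"dx":0.045,"dy":-0.1,"dz":0,"twist":0.5}]'

```text
t: 3.9
tool_pos: [0.4936, 0.0465, 0.0441]
tool_rot: [-1.201, 2.893, -0.005]
contact_force: [0.2, 0.9, 0.1]
opening: 0.0
```

```bash
python3 -c "
from plan import *
grab('wrist','w6')
a=cv2.imread('pics/w6.png')[120:330,140:440]; cv2.imwrite('pics/w6c.png',cv2.resize(a,None,fx=2.6,fy=2.6,interpolation=cv2.INTER_CUBIC))
plan([.4,.43,.46,.48,.5,.52,.54])"
```

```text
t 3.95 [0.4936 0.0465 0.0441] [ 0.1 -0.4 -0.5]
0.4 [0.49  0.053] dx -0.06 dy 0.11 dz -0.03 tw -0.50
0.43 [0.491 0.051] dx -0.04 dy 0.07 dz -0.03 tw -0.33
0.46 [0.492 0.049] dx -0.02 dy 0.04 dz -0.03 tw -0.16
0.48 [0.493 0.047] dx -0.01 dy 0.01 dz -0.03 tw -0.04
0.5 [0.494 0.046] dx 0.00 dy -0.01 dz -0.03 tw 0.07
0.52 [0.495 0.045] dx 0.02 dy -0.03 dz -0.03 tw 0.19
0.54 [0.495 0.043] dx 0.03 dy -0.05 dz -0.03 tw 0.30
```

View pics/w6c.png

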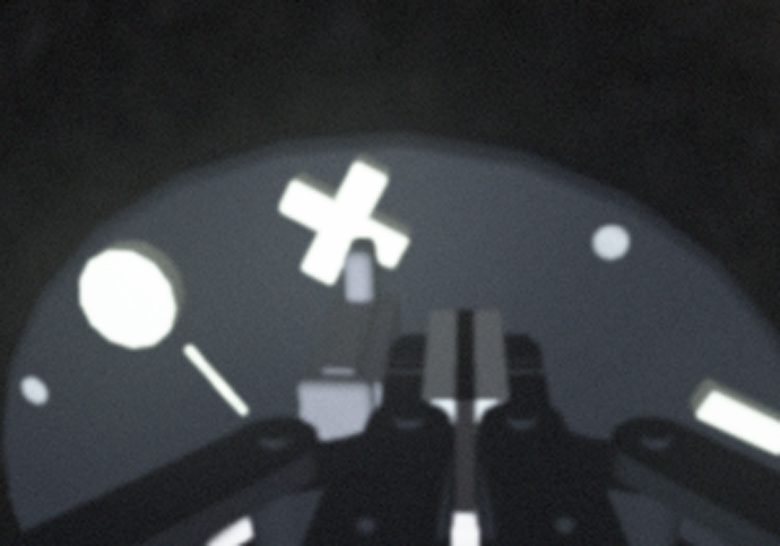

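```bash
python3 -c "
from wf import *
wf('w6',[(343,222),(127,298)],(359,254),2.6,(140,120),[0,1])
wf('w6',[(343,222),(127,298)],(363,243),2.6,(140,120),[0,1])"
```

```text
[0.5654 0.0905 0.296 ] [ 0. -0. -0.  0.]
0.034 [0.4983 0.0196] ang 0.5168352441732094 0.09758952132465336
0.04 [0.4961 0.0186] ang 0.507401095001166 0.09984116354141508
[0.5654 0.0905 0.296 ] [ 0. -0. -0.  0.]
0.034 [0.4959 0.0185] ang 0.5069507038720706 0.09997288311813277
0.04 [0.4938 0.0176] ang 0.49831654551743704 0.10213959137259788
```

>>> jog_arm --steps '[{"dx":-0.25,"dy":0.25,"dz":0,"twist":0},{"dx":-0.5,"dy":0.5,"dz":0,"twist":0},{"dx":-0.5,"dy":0.5,"dz":0.5,"twist":0},{"dx":-0.5,"dy":0.5,"dz":1.5,"twist":0},{"dx":-0.5,"dy":0.5,"dz":1.5,"twist":0}]'

```text
t: 4.58
tool_pos: [0.4663, 0.0776, 0.1398]
tool_rot: [-1.199, 2.883, -0.012]
contact_force: [-0.5, -0.2, 0.2]
opening: 0.0
```

```bash
python3 -c "
from plan import *
for n,t in(('wrist','w7'),('side','d7'),('scene','s7')):
  i=grab(n,t)
  if n=='wrist':print(i['extrinsics'].round(3))
a=cv2.imread('pics/w7.png')[120:330,140:440]; cv2.imwrite('pics/w7c.png',cv2.resize(a,None,fx=2.6,fy=2.6,interpolation=cv2.INTER_CUBIC))
a=cv2.imread('pics/d7.png')[165:245,260:360]; cv2.imwrite('pics/d7c.png',cv2.resize(a,None,fx=7,fy=7,interpolation=cv2.INTER_CUBIC))
a=cv2.imread('pics/s7.png')[155:235,255:365]; cv2.imwrite('pics/s7c.png',cv2.resize(a,None,fx=7,fy=7,interpolation=cv2.INTER_CUBIC))
"
```

```text
[[-0.709  0.669  0.222  0.413]
 [ 0.705  0.68   0.203  0.025]
 [-0.015  0.301 -0.953  0.282]
 [ 0.     0.     0.     1.   ]]
```

View pics/w7c.png

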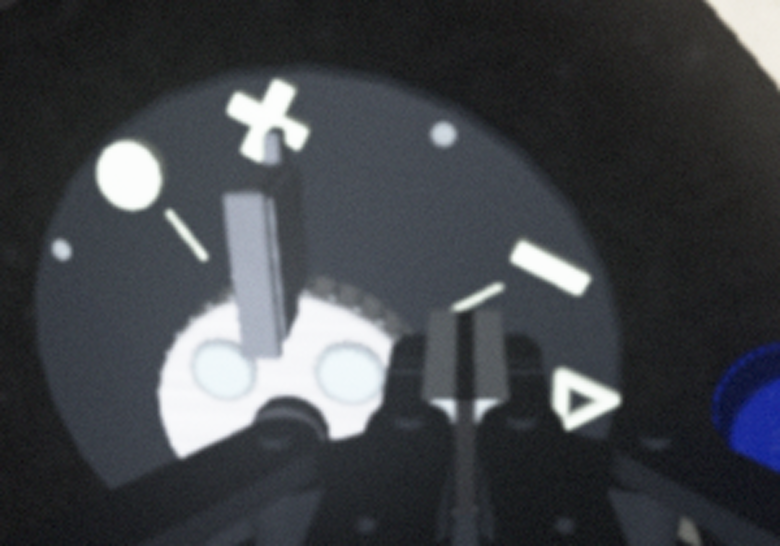

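View pics/d7c.png

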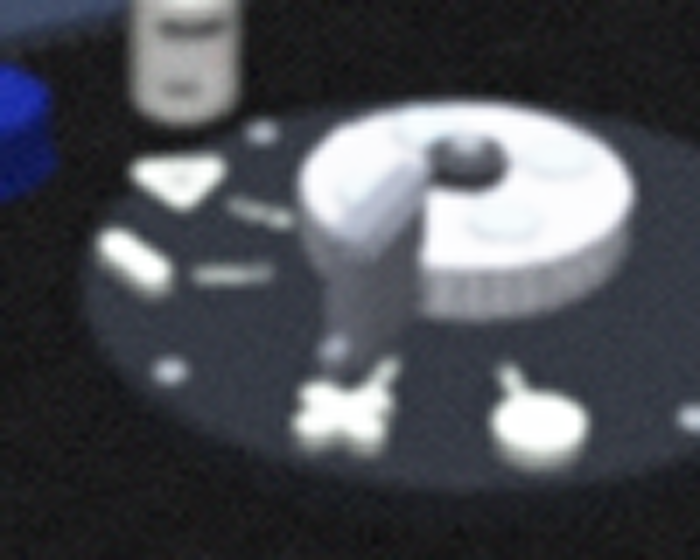

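View pics/s7c.png

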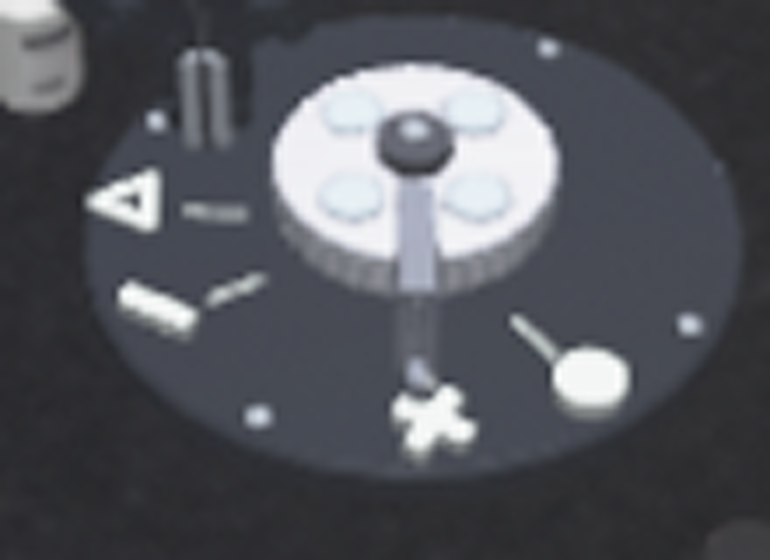

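```bash
python3 -c "
from wf import *
wf('w7',[(268,120),(129,175),(550,268)],(274,137),2.6,(140,120),[0,1,2])
wf('w7',[(268,120),(129,175),(550,268)],(272,152),2.6,(140,120),[0,1,2])
import wf as W
W.wray=ray
W.wf('s7',[(434,413),(591,376),(158,304),(125,200)],(418,368),7,(255,155),[0,1,2,3])
W.wf('d7',[(342,410),(540,420),(137,258),(180,180)],(334,348),7,(260,165),[0,1,2,3])
"
```

```text
[0.566  0.0904 0.2889] [ 0.1 -0.  -0.1 -0.  -0.   0.1]
0.034 [0.4984 0.0195] ang 0.5206584856553236 0.09791385912335843
0.04 [0.4963 0.0196] ang 0.5045199492627213 0.09925251388903662
[0.566  0.0904 0.2889] [ 0.1 -0.  -0.1 -0.  -0.   0.1]
0.034 [0.5026 0.0223] ang 0.5323365611867537 0.09294991784473959
0.04 [0.5004 0.0224] ang 0.5149111633124397 0.09439094308883642
[0.5629 0.088  0.306 ] [-0.9 -1.4  1.   0.6 -1.5 -0.1  1.4  1. ]
0.034 [0.5028 0.0246] ang 0.5058116205611469 0.08727074967063485
0.04 [0.4989 0.0208] ang 0.5035232931341151 0.09279399749210472
[0.5646 0.0862 0.3027] [ 0.7 -1.7  0.3 -2.1 -1.1 -0.4  0.1  4.1]
0.034 [0.5021 0.0308] ang 0.4229289104036446 0.08346317389388297
0.04 [0.4988 0.0216] ang 0.4734660235214129 0.09219430400122695
```

```bash
python3 -c "
from wf import *
im=np.load('w7.npz')
g=lambda q:(q[0]/2.6+140,q[1]/2.6+120)
c=np.array([.566,.0904])
a=wray(im,*g((244,193)),.076);b=wray(im,*g((261,356)),.076)
print(np.hypot(*(a-c)),np.hypot(*(b-c)));v=a-c;print(np.arctan2(-v[1],-v[0])-.2889);v=a-b;print(np.arctan2(-v[1],-v[0])-.2889)
im=np.load('s7.npz');g=lambda q:(q[0]/7+255,q[1]/7+155);c=np.array([.5629,.088])
a=ray(im,*g((418,289)),.076);b=ray(im,*g((414,183)),.076);print(np.hypot(*(a-c)))
v=a-c;print(np.arctan2(-v[1],-v[0])-.306);v=a-b;print(np.arctan2(-v[1],-v[0])-.306)
"
```

```text
0.09174021696486255 0.04109001046759388
0.5072605851177656
0.5045081885404217
0.09176703798785253
0.500130035416962
0.505067213787344
```

>>> jog_arm --steps '[{"dx":0,"dy":0,"dz":-0.8,"twist":0},{"dx":0,"dy":0,"dz":-1.55,"twist":0.2},{"dx":0,"dy":0,"dz":-1.6,"twist":0.3},{"dx":0,"dy":0,"dz":-1.6,"twist":0.3}]'

```text
t: 5.22
tool_pos: [0.4621, 0.0773, 0.0372]
tool_rot: [-1.278, 2.862, -0.004]
contact_force: [0.4, -0.1, -0.3]
opening: -0.0001
```

```bash
python3 -c "
from plan import *
plan([.539])
o=ctrl.get_obs();print((np.array([.4958,.0426])-o['tool_pos'][:2])/.06)"
```

```text
t 5.225 [0.4621 0.0773 0.0372] [ 0.4 -0.1 -0.3]
0.539 [0.495 0.043] dx 0.56 dy -0.57 dz 0.08 tw -0.01
[ 0.56195281 -0.57835628]
```

>>> jog_arm --steps '[{"dx":0.2,"dy":-0.2,"dz":0.08,"twist":0},{"dx":0.38,"dy":-0.38,"dz":0.08,"twist":0},{"dx":0.47,"dy":-0.48,"dz":0.08,"twist":0},{"dx":0.52,"dy":-0.53,"dz":0.08,"twist":0},{"dx":0.54,"dy":-0.56,"dz":0.08,"twist":0}]'

```text
t: 5.85
tool_pos: [0.4944, 0.0437, 0.0419]
tool_rot: [-1.278, 2.862, -0.002]
contact_force: [-0.6, 2.9, 0.4]
opening: 0.0003
```

```bash
python3 -c "
from plan import *
grab('wrist','w8')
o=ctrl.get_obs();print(o['tool_pos'],o['contact_force'],(np.array([.4958,.0426])-o['tool_pos'][:2])/.06)
a=cv2.imread('pics/w8.png')[120:330,140:440]; cv2.imwrite('pics/w8c.png',cv2.resize(a,None,fx=2.6,fy=2.6,interpolation=cv2.INTER_CUBIC))"
```

```text
[0.49439714 0.0435904  0.04183593] [0.29153429 0.17332448 0.73486538] [ 0.02338098 -0.01650671]
```

View pics/w8c.png

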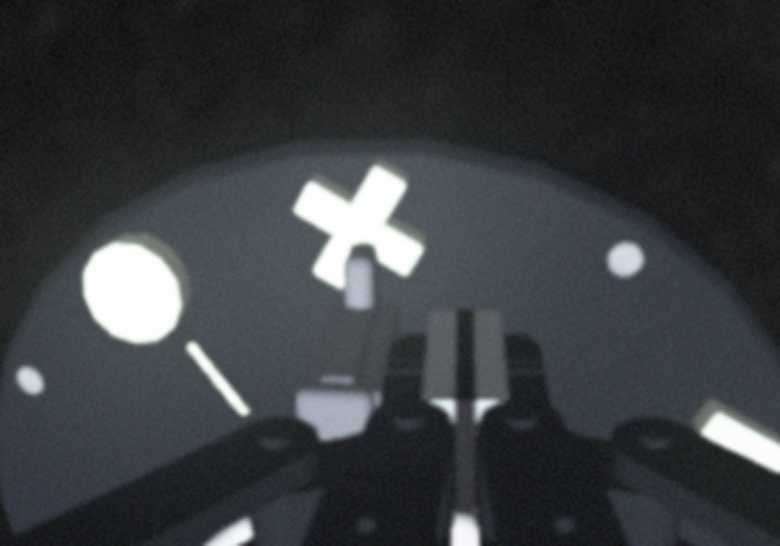

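```bash
python3 -c "
from wf import *
wf('w8',[(359,224),(132,289)],(359.5,262),2.6,(140,120),[0,1])"
```

```text
[0.5651 0.0899 0.2918] [-0.  0.  0. -0.]
0.034 [0.5008 0.0179] ang 0.5497936656696989 0.09655060183943383
0.04 [0.4986 0.0167] ang 0.5409728871630857 0.09888062117254615
```

>>> jog_arm --steps '[{"dx":0.01,"dy":-0.01,"dz":0,"twist":0.05},{"dx":0.018,"dy":-0.018,"dz":0,"twist":0.1},{"dx":0.018,"dy":-0.018,"dz":0,"twist":0.1}]'

```text
t: 6.28
tool_pos: [0.4951, 0.0425, 0.0416]
tool_rot: [-1.304, 2.852, -0.003]
contact_force: [-3.1, -0.7, 0.2]
opening: -0.0001
```

>>> jog_arm --steps '[{"dx":-0.25,"dy":0.25,"dz":0,"twist":0},{"dx":-0.5,"dy":0.5,"dz":0,"twist":0},{"dx":-0.5,"dy":0.5,"dz":0.5,"twist":0},{"dx":-0.5,"dy":0.5,"dz":1.5,"twist":0},{"dx":-0.5,"dy":0.5,"dz":1.5,"twist":0}]'

```text
t: 6.9
tool_pos: [0.468, 0.0737, 0.1374]
tool_rot: [-1.301, 2.841, -0.01]
contact_force: [-0.5, -0.4, -1.2]
opening: -0.0
```

```bash
python3 -c "
from plan import *
for n,t in(('wrist','w9'),('scene','s9')):
  i=grab(n,t)
a=cv2.imread('pics/w9.png')[120:330,140:440]; cv2.imwrite('pics/w9c.png',cv2.resize(a,None,fx=2.6,fy=2.6,interpolation=cv2.INTER_CUBIC))
a=cv2.imread('pics/s9.png')[155:235,255:365]; cv2.imwrite('pics/s9c.png',cv2.resize(a,None,fx=7,fy=7,interpolation=cv2.INTER_CUBIC))
"
```

```text
(no output)
```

View pics/w9c.png

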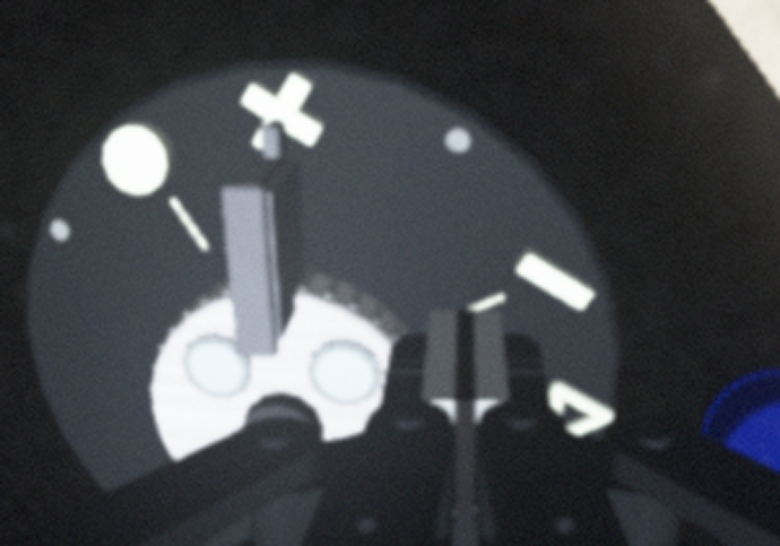

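View pics/s9c.png

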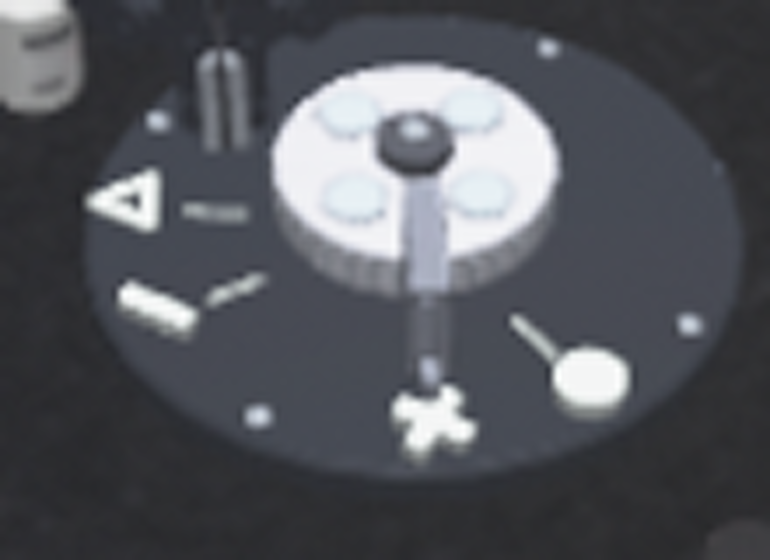

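```bash
python3 -c "
from wf import *
M=[(282,109),(135,160),(555,281)]
wf('w9',M,(271,138),2.6,(140,120),[0,1,2])
im=np.load('w9.npz')
g=lambda q:(q[0]/2.6+140,q[1]/2.6+120)
m=np.array([wray(im,*g(q),.026) for q in M]);p=least_squares(lambda p:(model(p)[[0,1,2]]-m).ravel(),[.55,0,.3]).x;c=p[:2]
a=wray(im,*g((242.5,187)),.076);b=wray(im,*g((257,353)),.076)
print(np.hypot(*(a-c)),np.hypot(*(b-c)));v=a-c;print(np.arctan2(-v[1],-v[0])-p[2]);v=a-b;print(np.arctan2(-v[1],-v[0])-p[2])
im=np.load('s9.npz');g=lambda q:(q[0]/7+255,q[1]/7+155);c=np.array([.5629,.088])
a=ray(im,*g((427.5,289)),.076);b=ray(im,*g((419,183)),.076);print(np.hypot(*(a-c)))
v=a-c;print(np.arctan2(-v[1],-v[0])-.306);v=a-b;print(np.arctan2(-v[1],-v[0])-.306)
"
```

```text
[0.5655 0.09   0.2898] [ 0.9  0.7 -0.6 -0.5 -0.3 -0.3]
0.034 [0.504  0.0173] ang 0.5783525011911583 0.09524525269902019
0.04 [0.5019 0.0174] ang 0.5618026666595481 0.09659454885434027
0.09113425117089957 0.040395885637787905
0.5554890828770069
0.5585608090366272
0.09185437025493513
0.5331158284396775
0.5327840599477842
```

>>> jog_arm --steps '[{"dx":0,"dy":0,"dz":0.6,"twist":0},{"dx":0.2,"dy":-0.5,"dz":1.0,"twist":0},{"dx":0.4,"dy":-1.1,"dz":1.0,"twist":0},{"dx":0.4,"dy":-1.1,"dz":1.0,"twist":0},{"dx":0.4,"dy":-1.1,"dz":1.0,"twist":0}]'

```text
t: 7.62
tool_pos: [0.4875, 0.0081, 0.1903]
tool_rot: [-1.306, 2.852, -0.0]
contact_force: [-0.1, 1.1, 0.2]
opening: -0.0002
```

```bash
python3 -c "
from plan import *
i=grab('wrist','w10');print(i['extrinsics'].round(3))
for n,t in(('side','d10'),('scene','s10')): grab(n,t)
a=cv2.imread('pics/w10.png')[120:320,200:460]; cv2.imwrite('pics/w10c.png',cv2.resize(a,None,fx=3,fy=3,interpolation=cv2.INTER_CUBIC))
a=cv2.imread('pics/d10.png')[165:245,260:360]; cv2.imwrite('pics/d10c.png',cv2.resize(a,None,fx=7,fy=7,interpolation=cv2.INTER_CUBIC))
"
```

```text
[[-0.757  0.624  0.192  0.44 ]
 [ 0.653  0.725  0.219 -0.048]
 [-0.003  0.291 -0.957  0.334]
 [ 0.     0.     0.     1.   ]]
```

View pics/w10c.png

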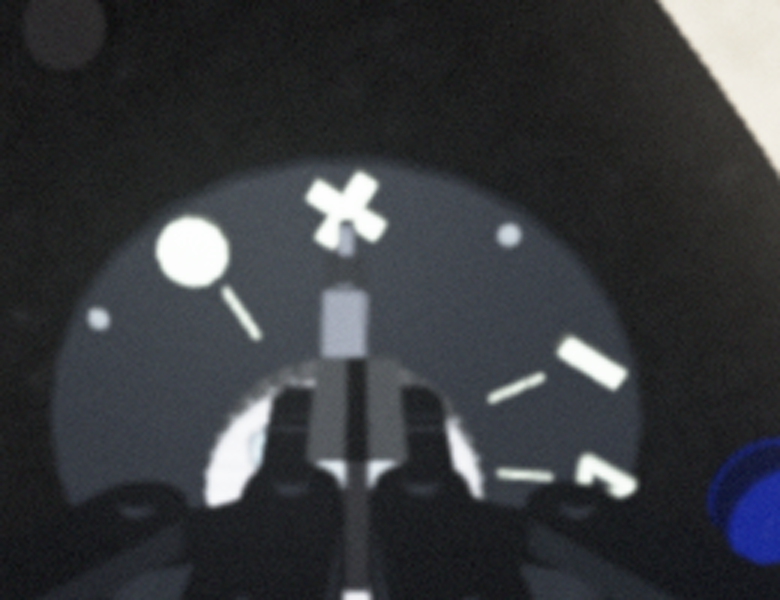

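View pics/d10c.png

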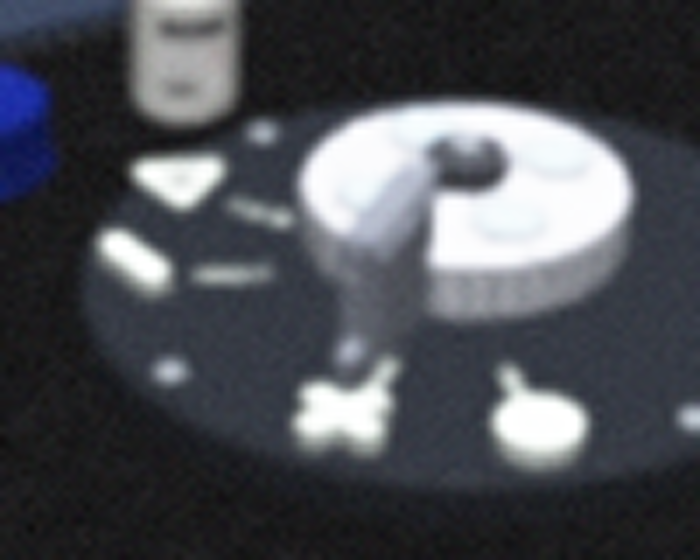

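View pics/s10.png

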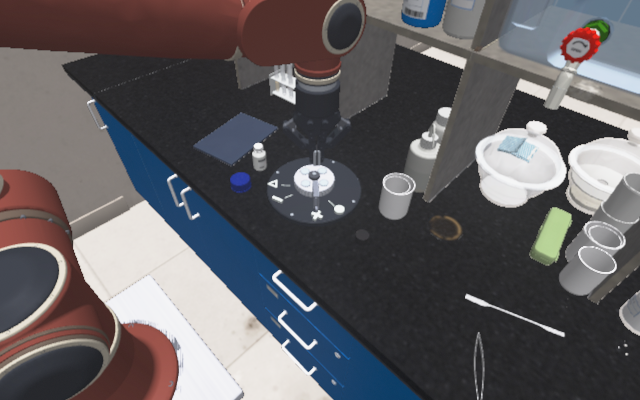

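```bash
python3 -c "
from wf import *
M=[(346,210),(193,251),(592,362)]
wf('w10',M,(346,230),3,(200,120),[0,1,2])
im=np.load('w10.npz')
g=lambda q:(q[0]/3+200,q[1]/3+120)
c=np.array([.5655,.09])
x=wray(im,*g((346,210)),.026)-c;ax=np.arctan2(-x[1],-x[0])
for q,h in(((345,291),.076),((346,230),.038)):
  a=wray(im,*g(q),h)-c;print(np.hypot(*a),np.arctan2(-a[1],-a[0])-ax)
"
```

```text
[0.5656 0.0903 0.2904] [-0.1  0.1  0.1 -0.1 -0.   0. ]
0.034 [0.5014 0.0174] ang 0.5585240981210862 0.09721633144449378
0.04 [0.5001 0.0161] ang 0.5578921468856206 0.09901069336815752
0.09061665642228872 -0.004654734551201023
0.09807907862438713 -0.001842901086188009
```

>>> jog_arm --steps '[{"dx":0,"dy":0,"dz":0.8,"twist":0},{"dx":-0.5,"dy":0,"dz":1.5,"twist":0},{"dx":-1.0,"dy":0,"dz":1.8,"twist":0},{"dx":-1.0,"dy":0,"dz":1.8,"twist":0}]'

```text
t: 8.28
tool_pos: [0.4279, 0.0089, 0.3015]
tool_rot: [-1.307, 2.845, -0.006]
contact_force: [-0.2, -0.4, 0.7]
opening: -0.0
```

```bash
python3 -c "
from h import *
o=ctrl.get_obs();print(o['tool_pos'],o['contact_force'],o['t'])
print(ctrl.finish_job())"
```

```text
[0.42789463 0.00886789 0.30154671] [-0.15400702 -0.44172905  0.67246285] 8.275
the job is handed in; nothing more can be done
None
```

The turret now points at the white cross, and I handed the job in at 8.3 s. I pushed the tab round with the outside of the closed fingers, corrected it twice with small pushes, then lifted the hand clear.

- **Tab direction:** the last wrist view, looking along the tab, puts it at 0.558 rad against the cross station's 0.559. An earlier wrist view gave 0.556 to 0.565.
- **Disagreement:** the coarser scene camera gave 0.533 rad. Its fit of the markers was off by about 0.016 rad in turret heading compared with the wrist camera. I trusted the wrist view, because its marker fit was good to about 0.1 mm.
- **Other objects:** in the last pictures the vial, cup, blue cap and black stopper stand where they were, judged by eye.
- **Forces:** the readings stayed at about 3 N or less, and no contact was left at the end.
- **Refused move:** one descent was rejected because its rows were incomplete. The arm did not move, and I sent it again in full.

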